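# Feed a lid through the one-way flap

## Task

Push the black screw lid along the white plate, through the red swing flap and right into the grey-walled tray behind it, so that the flap can drop; then draw the fingers back out and let the flap hang fully shut behind the lid. Only slide the lid, flat on the plate, without lifting or tipping it, and leave the jar, the beaker and the forceps where they stand.

Things in the scene. Friction and masses are not known exactly. Their poses are not given: they have to be found in the camera images.
- flap_tray: Fixed feed tray with a white base plate 4 mm thick. Origin: on the bench under the middle of the flap's hinge line. +x = feed direction (open approach side, through the flap, into the tray), y along the hinge, z up. Plate x -220 to +200 mm, 224 mm wide, open at its approach end. Side rails 16 mm high on the approach, grey walls 30 mm high in the tray, 204 mm clear between them. No roof.
- tray_end (a point): Middle of the inner face of the tray's end wall (34 mm high), on the plate: x = +188 mm in the tray's frame, 4 mm above the bench.
- flap_hinge (a point): Middle of the flap's hinge line, 109 mm above the bench. On either side stands an aluminium post, 116 mm high, 30 mm long in x, inner faces at y = +-102 mm. No axle or beam crosses between the posts: the flap hangs on stub pins, and upright fingers can pass between its side arms (inner faces at y = +-86 mm).
- flap (a joint): Red flap hanging freely: 0 rad = shut (stop, cannot swing to the approach side), positive = swung up into the tray (+x), stop at 1.45; falls shut by itself. 35 g. A bar 188 mm wide, 26 mm deep, 4 mm thick on two side arms; shut, it slopes 60 deg from vertical, from its lower edge 99 mm under the hinge up to its rear edge 23 mm further in +x and 13 mm higher. Open above the bar.
- flap_edge (a point): Middle of the red flap's lower edge, 10 mm above the bench when shut; lid or fingers push it ahead of them, and upright fingers can follow the lid to about 65 mm past x = 0 of the tray. The edge falls in an arc: while the rear rim of the lid is less than about 47 mm past x = 0, the flap rests on the lid and cannot shut.
- lid: Loose black round screw lid lying with its closed flat top up, 73 mm diameter, 16 mm high, 60 g, at the start on the white plate on the approach side. Origin: centre of its flat top, 20 mm above the bench when it lies on the plate; its own z points down.
- jar: Loose dark jar, 44 mm diameter, 80 mm high, on the bench beside the tray; bystander. Origin: centre of the underside.
- beaker: Loose small clear beaker, 46 mm diameter, 52 mm high, on the bench beside the tray; bystander. Origin: centre of the underside.
- forceps: Loose dark forceps lying flat on the bench beside the tray, 131 mm long (its own y), 13 mm wide, 9 mm high; bystander. Origin: centre of the underside.
There are look-alikes about, which are no part of the job. Of the things that look like the lid, the middle-sized one is meant.

How it is judged:
By the outcome, as a careful person would: the job done as asked, in the order asked, and still so for the second after the job is handed in, with the robot touching nothing.
It also fails if it takes over 45 s, if anything falls off the work surface, if the arm or the gripper's body presses on something with over 40 N, if the wrist force passes 120 N, or if a joint passes its speed limit or range.

## Robot

A 6-joint arm with a two-finger parallel gripper is mounted at the origin on a cart in front of the work surface, level with it; the furniture and walls round the work are solid. World frame = base frame: x ahead of the robot, y to its left, z up, the work surface at z = 0. Lengths are in m, angles in degrees, forces in N, time in s.
With the tool pointing down it reaches from about 0.375 to 0.9 m from the base axis. Payload 3.1 kg.
Tool frame: the origin (TCP) lies on the centre line of the jaws, within the pads' length; the fingertips stand 17 mm ahead of it and the grasp point (between the pads) lies 2 mm behind it; z points along the fingers, y is the line along which they close (so a half turn about z gives the same grasp; the last joint's range is limited). The gripper opens to 87 mm and grips with 3 to 60 N. Pads are 19 mm wide; open, the fingers measure 117 mm over their backs; the gripper's body (75 mm by 190 mm) begins 51 mm behind the grasp point.
Start: joints at [-77.435, 30.224, 82.088, -0, 67.689, -10.227], TCP at [0.242, -0.576, 0.24] pointing down, gripper open.
Joint ranges: [-176.69, 176.69], [-43.24, 126.21], [12.49, 139.97], [-82, 262], [0, 151.66], [-163.58, 163.58]. Speed limits (degrees/s): [159.86, 159.86, 180, 180, 180, 180].

## Interface

Orientations are given as a 3x3 rotation matrix whose columns are the frame's x, y, z axes.
In Python, from rig import bot, imaging, finder gives the robot as it stands. The module is installed in compiled form; this text tells all that it offers.
- The arm moves only by the tool play_rows, never from a script. Its argument "motion" is a list that holds one entry, the list of rows, each a list of 6 numbers: the shift along the tool's x, y, z in a scale on which 1.0 is 0.8 m, then the turn, a rotation vector about the tool's x, y, z in normalised numbers (1 is 45 degrees). In form: [[[dx, dy, dz, wx, wy, wz], ...]]. A call has 1 to 8 rows; each row is the pose to reach, as a shift and turn from the pose commanded when the call began, along the tool's axes at that moment; what a row does not reach only later rows make up. A row lasts 1/12 s, in which the tool goes at most 41.7 mm and 7.16 degrees, less where a joint would pass 70% of its speed; a pose out of reach is approached as far as the arm can. A call with a gripper value outside its range is refused whole. "fingers" is the finger opening in m, from 0 to 0.087, set as the call begins (left out, the last holds). The fingers move at their own pace and stop on an object; the grip force is fixed at half the most. Time passes only in rows, so rows that repeat a pose let the fingers close. It gives the time, the measured TCP pose, the force, the opening and the grip force at its end, in the units of the state.
- bot.read_state(): the state, without advancing time (a new reading comes with each control period).
- imaging.capture(name): name is "scene" or "top" or "wrist"; returns a dict with "frame" (384x512x3 uint8, red, green, blue), "camera_matrix" (3x3 intrinsics, pixels), "R" (3x3) and "t" (3): a world point X has camera coordinates R X + t. Camera axes: x right, y down, z forward; pixel columns grow to the right and rows downward; lengths in m; the calibration is good to about 2 mm. A picture is of the moment at which its call begins. There is no depth.
- bot.hand_in(): hands the job in; it is judged then, once.
Trained networks look in the newest picture that a camera, given by its name, has taken for a name from the list of things; names that differ only in an ending like _2 or _b are one class to them, and where a whole thing is asked for, a point or a joint stands for the part that bears it (a point fixed in the world has none). Each returns a list of dicts, best first, with "confidence" (0 to 1); they miss things now and then, are a little off and sometimes report something else, mostly with a low value. They report only what shows in the picture. A call takes as long as a camera call. They do not tell look-alikes from the thing itself.
- finder.recognise(camera, name): "at" ([x, y, z] in m, in world coordinates, good to about 4 mm: the middle of the surface that is visible of it).
- finder.outline_of(camera, name): "pixels" (384x512 bool, what is visible of it).
The state is a dict: "time_s": time; "joint_positions": joint angles; "qvel": joint speeds; "tau": joint torques, N m; "position": TCP position; "tcp_rot": TCP orientation; "force": force on the tool from outside, world axes, zero at the start; "moment": the same for the moment, N m; "opening": opening from 0.0 (shut) to 1.0 (fully open); "grasp_force": force on a finger pad.
Only numpy, scipy, OpenCV 4.12 (cv2) and the standard library are available. Lean on these libraries where they do the work, as an engineer would, in place of code of your own. Each camera call takes 0.05 s, during which the arm holds its last target. There are 200 camera calls.

## Working session

There is one attempt and no reset: what is moved stays moved. The work goes in short steps, Python scripts to look and compute and a tool call to move; the robot and the scene stay as the last step left them, time stands still between calls to the robot, and variables do not carry over. Pictures are saved under pics/ and viewed, at most 10 in all, crops included, and the job is handed in when it is done.

Besides the shell and the picture viewer there is one more tool, called as name([rows], argument=value, ...), one row to a line, values as JSON. play_rows: Moves the arm, as the interface text tells. Its arguments: {"type":"object","properties":{"motion":{"type":"array"},"fingers":{"type":"number"}},"required":["motion"]}

```bash
mkdir -p pics
python3 - <<'E'
from rig import bot, imaging, finder
import cv2,numpy as np
s=bot.read_state(); print(s['time_s'],s['position'],np.round(s['tcp_rot'],3).tolist(),s['opening'])
for c in ("top","scene"):
    d=imaging.capture(c); cv2.imwrite(f'pics/{c}0.png',d['frame'][:,:,::-1])
    np.savez(f'{c}.npz',**d)
    for n in ("lid","flap","flap_tray","jar","beaker","forceps","flap_edge"):
        try: print(c,n,[(np.round(r['at'],3).tolist(),round(r['confidence'],2)) for r in finder.recognise(c,n)][:4])
        except Exception as e: print(n,e)
E
```

```text
0.0 [ 0.24198067 -0.57548923  0.23857401] [[0.922, 0.387, -0.001], [0.387, -0.922, 0.002], [0.0, -0.002, -1.0]] 1.0000670357498496
top lid [([0.566, 0.052, 0.017], 0.91), ([0.353, 0.433, 0.027], 0.61), ([0.712, 0.257, 0.014], 0.58)]
top flap [([0.52, 0.167, 0.021], 0.93)]
top flap_tray [([0.518, 0.166, 0.019], 0.74), ([0.511, 0.161, 0.008], 0.72)]
top jar [([0.703, 0.131, 0.08], 0.53), ([0.508, 0.161, 0.002], 0.48)]
top beaker []
top forceps [([0.518, 0.164, 0.018], 0.49)]
top flap_edge [([0.518, 0.168, 0.017], 0.77)]
scene lid [([0.337, 0.439, 0.021], 0.91), ([0.567, 0.074, 0.022], 0.73), ([0.486, 0.448, 0.011], 0.56)]
scene flap [([0.543, 0.164, 0.026], 0.89), ([0.352, 0.22, 0.004], 0.28)]
scene flap_tray [([0.501, 0.186, 0.003], 0.68)]
scene jar [([0.701, 0.148, 0.047], 0.68), ([0.544, 0.162, 0.026], 0.49)]
scene beaker [([0.693, 0.259, 0.032], 0.51)]
scene forceps [([0.565, 0.073, 0.021], 0.32)]
scene flap_edge [([0.545, 0.162, 0.021], 0.55)]
```

View pics/top0.png

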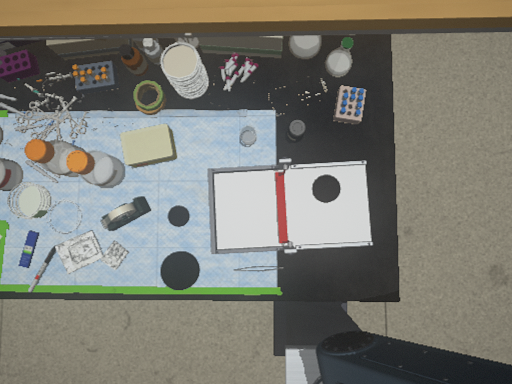

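View pics/scene0.png

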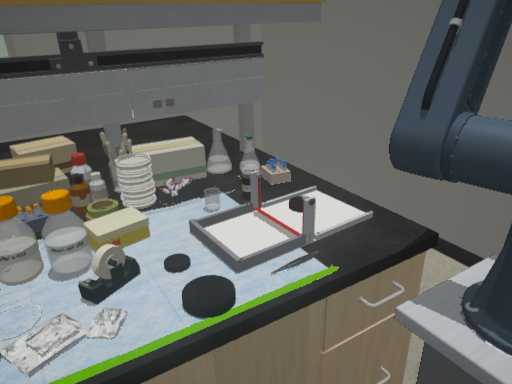

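The top view shows the middle-sized lid on the plate at about (326,188). The flap bar is at column 281, the tray lies to its left, and the feed direction is image-left. The large lid (180,270) and the small one (178,215) are decoys. The jar is at (297,128), the beaker at (248,136) and the forceps at (258,268).

```bash
cat > h.py <<'E'
import numpy as np, cv2
def ray(d,uv,z):
    uv=np.atleast_2d(np.asarray(uv,float)); K,R,t=d['camera_matrix'],d['R'],d['t']
    c=-R.T@t; v=(R.T@np.linalg.inv(K)@np.c_[uv,np.ones(len(uv))].T).T
    return c+v*((z-c[2])/v[:,2])[:,None]
def proj(d,X):
    p=np.atleast_2d(X)@d['R'].T+d['t']; p=p@d['camera_matrix'].T
    return p[:,:2]/p[:,2:]
def blob(mask,seed=None):
    n,l,s,c=cv2.connectedComponentsWithStats(mask.astype(np.uint8))
    return l==(l[seed[1],seed[0]] if seed else 1+np.argmax(s[1:,4]))
E
python3 - <<'E'
from h import *
d=dict(np.load('top.npz')); f=d['frame'].astype(int)
roi=np.zeros(f.shape[:2],bool); roi[155:256,205:376]=1
red=roi&(f[...,0]>120)&(f[...,1]<80); ys,xs=np.where(blob(red)); 
print('red',xs.min(),xs.max(),ys.min(),ys.max())
P=ray(d,np.c_[xs,ys],0.016); m=P.mean(0); r=cv2.minAreaRect((P[:,:2]*1000).astype(np.float32)); print('bar',r)
for seed in ((330,230),(240,210)):
    w=blob(roi&(f.min(2)>185),seed); ys,xs=np.where(w)
    print(cv2.minAreaRect((ray(d,np.c_[xs,ys],0.004)[:,:2]*1000).astype(np.float32)))
dk=blob(roi&(f.max(2)<90),(326,188)); ys,xs=np.where(dk); print('lid px',len(xs),xs.min(),xs.max(),ys.min(),ys.max())
L=ray(d,np.c_[xs,ys],0.020); print('lid',L.mean(0), np.ptp(L,axis=0))
print('post tops',ray(d,[[285,160],[289,248]],0.116))
print('cam',-d['R'].T@d['t'])
c=cv2.resize(d['frame'][150:260,200:380],None,fx=4.4,fy=4.4,interpolation=cv2.INTER_CUBIC); cv2.imwrite('pics/crop0.png',c[:,:,::-1])
E
```

```text
red 276 287 173 242
bar ((516.5404663085938, 166.52581787109375), (182.8055877685547, 19.646360397338867), 3.114814043045044)
((521.3365478515625, 46.023590087890625), (217.84947204589844, 217.58963012695312), 3.0547125339508057)
((512.66259765625, 258.3297119140625), (202.99349975585938, 170.49453735351562), 3.333301067352295)
lid px 578 313 339 175 201
lid [0.56568781 0.04923182 0.02      ] [6.87470156e-02 6.83422662e-02 1.11022302e-16]
post tops [[0.62462553 0.16058008 0.116     ]
 [0.41674795 0.15270961 0.116     ]]
cam [0.47717498 0.20115825 0.95460031]
```

View pics/crop0.png

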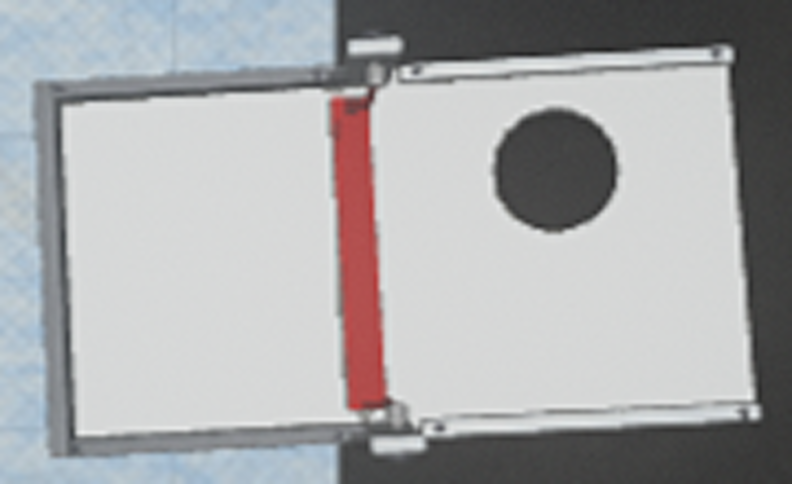

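The crop shows the flap bar at about (358,250), the lid at (555,170) and the plate's approach edge near x=745 px. The plate edges, posts and bar all agree on a tray origin near (0.518, 0.155) with the feed heading about 93.2°. The lid is then at tray (-108, -42) mm.

Next I'll work out the approach move.

```bash
cat > go.py <<'E'
import sys,numpy as np
from rig import bot
from scipy.spatial.transform import Rotation as Ro
a=np.radians(3.2); O=np.array([.518,.155]); u=np.array([-np.sin(a),np.cos(a)]); v=np.array([-np.cos(a),-np.sin(a)])
def tow(x,y): return O+x/1000*u+y/1000*v
def tot(p): q=np.asarray(p[:2])-O; return 1000*np.array([q@u,q@v])
def rel(xt,yt,z,phi):  # tray mm, TCP z m, push heading deg from feed; tool y = -push
    s=bot.read_state(); R=np.array(s['tcp_rot']); p=np.array(s['position'])
    h=np.radians(93.2+phi); y=-np.array([np.cos(h),np.sin(h),0]); zz=np.array([0,0,-1.]); T=np.c_[np.cross(y,zz),y,zz]
    print('from',tot(p),p[2],'shift',np.round(R.T@(np.r_[tow(xt,yt),z]-p),4),'turn',np.round(Ro.from_matrix(R.T@T).as_rotvec(degrees=True),2))
E
python3 -c "
from go import *
print(tow(-169.7,-58.4)); rel(-169.7,-58.4,.15,15)"
```

```text
[ 0.58578185 -0.01117542]
from [-714.60613394  316.25218278] 0.23958737224973137 shift [ 0.5357 -0.3877  0.0896] turn [0.   0.   4.59]
```

The manual's scale: shifts go in shares of 0.8 m and turns go in shares of 45 degrees. Converting my numbers, 0.264 m / 0.8 = 0.33, 0.231 m / 0.8 = 0.2888, 4.6 degrees / 45 = 0.1022.

play_rows([
  [[0.0413,-0.03,0,0,0,0],[0.0825,-0.06,0,0,0,0.0222],[0.1238,-0.09,0,0,0,0.0444],[0.165,-0.12,0.0125,0,0,0.0667],[0.2063,-0.15,0.025,0,0,0.0889],[0.2475,-0.1788,0.0375,0,0,0.1022],[0.2888,-0.2088,0.05,0,0,0.1022],[0.33,-0.2388,0.0625,0,0,0.1022]],
], fingers=0)

```text
time_s: 1.47
position: [0.4118, -0.2973, 0.1898]
tcp_rot: [[0.95, 0.312, 0.001], [0.312, -0.95, -0.001], [0.001, 0.001, -1.0]]
force: [1.1, -1.1, -0.1]
opening: 0.476
grasp_force: 0.0
```

```bash
python3 -c "
from go import *
rel(-169.7,-58.4,.15,15);print(bot.read_state()['opening'])"
```

```text
from [-445.64506018  131.29451794] 0.1898079244178436 shift [ 0.2545 -0.2177  0.0397] turn [ 0.06 -0.03 -0.04]
0.47605496181921253
```

In the tool's units: 0.24 m / 0.8 = 0.3, 0.15 m / 0.8 = 0.1875.

play_rows([
  [[0.0375,-0.0325,0,0,0,0],[0.075,-0.065,0.0125,0,0,0],[0.1125,-0.0975,0.025,0,0,0],[0.15,-0.1288,0.0375,0,0,0],[0.1875,-0.1613,0.05,0,0,0],[0.225,-0.1938,0.05,0,0,0],[0.2625,-0.225,0.05,0,0,0],[0.3,-0.2563,0.05,0,0,0]],
])

```text
time_s: 2.13
position: [0.5757, -0.0271, 0.1497]
tcp_rot: [[0.95, 0.312, -0.0], [0.312, -0.95, -0.0], [-0.0, -0.0, -1.0]]
force: [0.1, -0.6, -0.4]
opening: 0.009
grasp_force: 0.0
```

Run:
```python
from go import *
from rig import imaging
import cv2
for c in("scene","wrist"): d=imaging.capture(c); cv2.imwrite(f'pics/{c}1.png',d['frame'][:,:,::-1])
rel(-169.7,-58.4,.026,15);print(bot.read_state()['opening'])
```

```text
from [-182.49496407  -49.9472812 ] 0.1501274610611011 shift [ 0.011  -0.0102  0.1242] turn [ 0.03 -0.23  0.35]
0.005117355149456931
```

View pics/scene1.png

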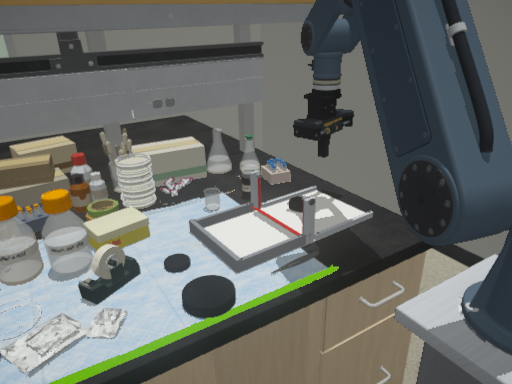

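View pics/wrist1.png

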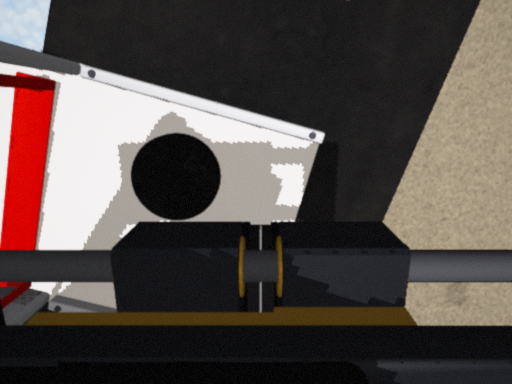

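The scene view shows the closed gripper at (320,125), with its long body lying along the closing line, as planned. The wrist view shows the lid at (176,176), ahead of the fingers. Next I'll descend behind the lid.

In the tool's units: 0.1235 m / 0.8 = 0.1544, 0.011 m / 0.8 = 0.0138.

play_rows([
  [[0.0138,-0.0125,0.025,0,0,0],[0.0138,-0.0125,0.0625,0,0,0],[0.0138,-0.0125,0.1,0,0,0],[0.0138,-0.0125,0.1313,0,0,0],[0.0138,-0.0125,0.15,0,0,0],[0.0138,-0.0125,0.1544,0,0,0],[0.0138,-0.0125,0.1544,0,0,0]],
])

```text
time_s: 2.82
position: [0.5813, -0.0166, 0.0252]
tcp_rot: [[0.95, 0.312, -0.003], [0.312, -0.95, 0.0], [-0.002, -0.001, -1.0]]
force: [0.6, -0.5, -0.7]
opening: 0.003
grasp_force: 0.0
```

Run:
```python
from go import *
rel(-169.7,-58.4,.026,15);rel(-169.7+74*.966,-58.4+74*.259,.026,15)
```

```text
from [-174.88435975  -53.63580241] 0.02523548262742361 shift [ 0.0059 -0.0038 -0.0008] turn [-0.07  0.14 -0.04]
from [-174.88435975  -53.63580241] 0.02523548262742361 shift [ 0.0059 -0.0778 -0.0007] turn [-0.07  0.14 -0.04]
```

In the tool's units: -0.042 m / 0.8 = -0.0525, -0.001 m / 0.8 = -0.0013.

play_rows([
  [[0.0075,0,-0.0013,0,0,0],[0.0075,-0.0075,-0.0013,0,0,0],[0.0075,-0.015,-0.0013,0,0,0],[0.0075,-0.0225,-0.0013,0,0,0],[0.0075,-0.03,-0.0013,0,0,0],[0.0075,-0.0375,-0.0013,0,0,0],[0.0075,-0.045,-0.0013,0,0,0],[0.0075,-0.0525,-0.0013,0,0,0]],
])

```text
time_s: 3.48
position: [0.5748, 0.0263, 0.0276]
tcp_rot: [[0.95, 0.313, 0.001], [0.313, -0.95, -0.0], [0.001, 0.0, -1.0]]
force: [0.9, -1.7, 0.5]
opening: 0.002
grasp_force: 0.5
```

In the tool's units: -0.035 m / 0.8 = -0.0438, -0.033 m / 0.8 = -0.0413.

play_rows([
  [[0,-0.0075,0,0,0,0],[0,-0.015,0,0,0,0],[0,-0.0225,0,0,0,0],[0,-0.03,0,0,0,0],[0,-0.0363,0,0,0,0],[0,-0.0413,0,0,0,0],[0,-0.0438,0,0,0,0],[0,-0.0438,0,0,0,0]],
])

```text
time_s: 4.15
position: [0.5635, 0.0595, 0.0272]
tcp_rot: [[0.95, 0.313, -0.001], [0.313, -0.95, 0.0], [-0.001, -0.001, -1.0]]
force: [-0.2, 0.5, 0.4]
opening: 0.007
grasp_force: 0.0
```

In the tool's units: 0.025 m / 0.8 = 0.0313, 0.02 m / 0.8 = 0.025, 15 degrees / 45 = 0.3333.

play_rows([
  [[0,0.0125,0,0,0,0],[0,0.025,0,0,0,0.1111],[0,0.0313,0,0,0,0.2222],[0,0.0313,0,0,0,0.3333],[0,0.0313,0,0,0,0.3333],[0,0.0313,0,0,0,0.3333]],
])

```text
time_s: 4.65
position: [0.5718, 0.0344, 0.0272]
tcp_rot: [[0.998, 0.057, -0.0], [0.057, -0.998, 0.0], [-0.0, -0.0, -1.0]]
force: [-0.0, -1.0, 0.4]
opening: 0.005
grasp_force: 0.0
```

Run:
```python
from go import *
from h import *
from rig import imaging
d=imaging.capture('top'); f=d['frame']; np.savez('top1.npz',**d)
cv2.imwrite('pics/top1.png',cv2.resize(f[130:260,200:400],None,fx=4,fy=4)[:,:,::-1])
print(bot.read_state()['force']); rel(-100,-28,.026,0)
```

```text
[ 0.32089037 -0.11285404 -0.71128762]
from [-123.17384817  -46.86603248] 0.02718795672101297 shift [-0.0188 -0.0232  0.0012] turn [-0.01  0.02  0.08]
```

View pics/top1.png

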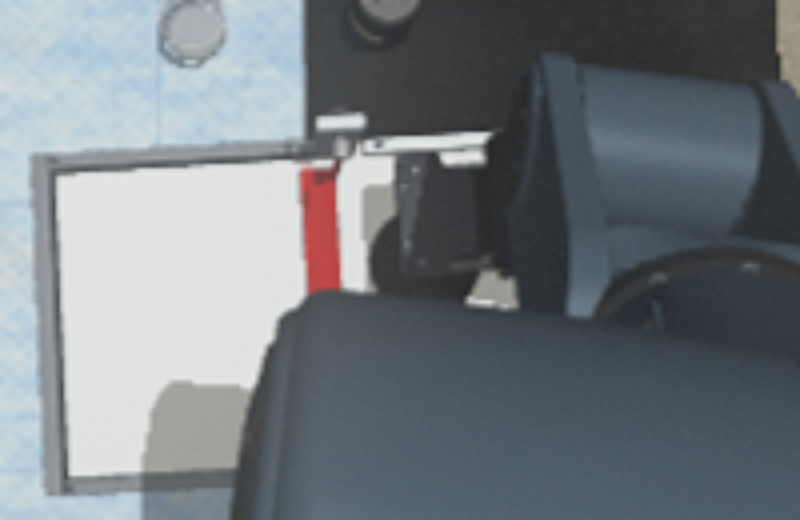

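The top view has the lid partly hidden behind the gripper; its front rim is near (370,250) in the crop, with the flap shut at column 320. I'll measure the lid with the wrist camera.

Run:
```python
from go import *
from h import *
from rig import imaging,finder
d=imaging.capture('wrist'); f=d['frame']; np.savez('w1.npz',**d)
cv2.imwrite('pics/w1.png',f[:,:,::-1])
print([(tot(r['at']),r['at'],r['confidence']) for r in finder.recognise('wrist','lid')])
for o in finder.outline_of('wrist','lid')[:1]:
    m=o['pixels']; c=max(cv2.findContours(m.astype(np.uint8),0,1)[0],key=len)[:,0,:]
    P=np.array([tot(p) for p in ray(d,c,.020)]); print(o['confidence'],P.min(0),P.max(0),cv2.minEnclosingCircle(P.astype(np.float32)))
```

```text
[(array([-46.19102485, -50.50028934]), [0.571, 0.1117, 0.0212], 0.81)]
0.94 [-80.09647598 -69.43062889] [-26.27922747 -48.81891433] ((-53.18785095214844, -56.19280242919922), 27.90078353881836)
```

View pics/w1.png

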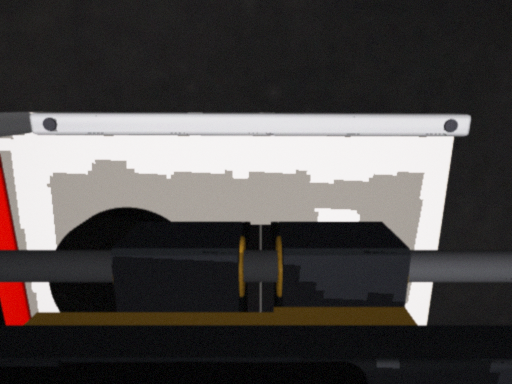

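The wrist view shows the lid's arc topping at (128,208) and the rail level across row 124, so the yaw is right. I'll fit a circle of known radius to that arc.

Run:
```python
from go import *
from h import *
from scipy.optimize import least_squares
d=dict(np.load('w1.npz')); g=d['frame'].max(2)
# arc: first dark pixel (going down) per column, and left edge per row
pts=[]
for u_ in range(85,165,3):
    col=g[195:260,u_]; 
    k=np.argmax(col<60); pts.append((u_,195+k))
for r in range(228,250,3):
    row=g[r,30:120]; pts.append((30+np.argmax(row<60),r))
print(pts[::4],pts[-3:])
P=np.array([tot(p) for p in ray(d,pts,.020)])
s=least_squares(lambda c:np.hypot(*(P-c[:2]).T)-36.5,[-50,-30],loss='soft_l1'); print(s.x,np.abs(s.fun).max())
print('rail inner top', [tot(p) for p in ray(d,[[100,134],[400,134]],.020)],'bot',tot(ray(d,[100,134],.004)[0]))
print('rail end', [tot(p) for p in ray(d,[[468,125],[450,134]],.020)])
rel(s.x[0]-65,s.x[1],.026,0)
```

```text
[(85, np.int64(221)), (97, np.int64(214)), (109, np.int64(210)), (121, np.int64(208)), (133, np.int64(208)), (145, np.int64(210)), (157, np.int64(215)), (np.int64(70), 231), (np.int64(60), 243)] [(np.int64(60), 243), (np.int64(58), 246), (np.int64(57), 249)]
[-59.84611293 -32.40348987] 1.1954517036396624
rail inner top [array([ -52.82359876, -102.99776378]), array([-184.78689133, -103.10916767])] bot [ -45.36137869 -101.61694957]
rail end [array([-214.06928223, -107.02301274]), array([-206.76016522, -103.12771759])]
from [-122.71730668  -46.86864642] 0.027264082811807186 shift [-0.0145  0.0021  0.0013] turn [-0.    0.01  0.06]
```

```bash
python3 - <<'E'
from go import *
from h import *
d=dict(np.load('top1.npz')); g=d['frame'].max(2)
pts=[]
for r in range(188,202,1):
    row=g[r,287:310]; k=np.argmax(row<75); pts.append((287+k,r))
P=np.array([tot(p) for p in ray(d,pts,.020)]); print(np.c_[pts,P].round(1).tolist())
E
python3 - <<'E'
import numpy as np
from h import *; from go import tot
d=dict(np.load('w1.npz'))
for z in (.004,.02): print(z,[tot(p).round(1) for p in ray(d,[[5,155],[25,320],[437,250]],z)])
# where in wrist image would tip back corners appear for b=3,15
from go import *
s=bot.read_state();R=np.array(s['tcp_rot']);p=np.array(s['position'])
for b in (.003,.015): print(b,[proj(d,p+R@np.array([x,-b,z])).round(0).tolist() for x in(.0095,) for z in (.017,-.02)])
E
```

```text
[[295.0, 188.0, -27.5, -47.2], [294.0, 189.0, -24.7, -44.7], [294.0, 190.0, -24.6, -42.1], [293.0, 191.0, -21.8, -39.6], [293.0, 192.0, -21.6, -36.9], [293.0, 193.0, -21.4, -34.3], [293.0, 194.0, -21.3, -31.7], [293.0, 195.0, -21.1, -29.0], [293.0, 196.0, -20.9, -26.4], [293.0, 197.0, -20.8, -23.8], [293.0, 198.0, -20.6, -21.1], [293.0, 199.0, -20.4, -18.5], [294.0, 200.0, -22.9, -15.7], [294.0, 201.0, -22.7, -13.1]]
0.004 [array([  2.8, -91.3]), array([9.1, 2.1]), array([-217.3,  -40.8])]
0.02 [array([ -9.2, -93.7]), array([-3.6, -9.2]), array([-208.3,  -48. ])]
0.003 [[[253.0, 226.0]], [[251.0, 259.0]]]
0.015 [[[229.0, 226.0]], [[221.0, 259.0]]]
```

In the tool's units: -0.037 m / 0.8 = -0.0463, -0.031 m / 0.8 = -0.0388.

play_rows([
  [[-0.01,0,0.0013,0,0,0],[-0.0194,0,0.0013,0,0,0],[-0.0194,-0.0075,0.0013,0,0,0],[-0.0194,-0.0163,0.0013,0,0,0],[-0.0194,-0.0238,0.0013,0,0,0],[-0.0194,-0.0313,0.0013,0,0,0],[-0.0194,-0.0388,0.0013,0,0,0],[-0.0194,-0.0463,0.0013,0,0,0]],
])

```text
time_s: 5.52
position: [0.5545, 0.072, 0.0264]
tcp_rot: [[0.998, 0.056, 0.001], [0.056, -0.998, -0.0], [0.001, 0.0, -1.0]]
force: [-0.5, -0.8, 0.1]
opening: 0.007
grasp_force: 0.4
```

play_rows([
  [[0,-0.0075,0,0,0,0],[0,-0.015,0,0,0,0],[0,-0.0225,0,0,0,0],[0,-0.03,0,0,0,0],[0,-0.0375,0,0,0,0],[0,-0.045,0,0,0,0],[0,-0.0525,0,0,0,0],[0,-0.06,0,0,0,0]],
])

```text
time_s: 6.18
position: [0.5515, 0.1196, 0.0264]
tcp_rot: [[0.998, 0.056, 0.0], [0.056, -0.998, -0.0], [0.0, 0.0, -1.0]]
force: [-0.2, -0.8, 1.1]
opening: 0.006
grasp_force: 0.8
```

Run:
```python
from go import *
from rig import imaging
import cv2
for c in('top','wrist'):
    d=imaging.capture(c); np.savez(c+'2.npz',**d)
    f=d['frame'] if c=='wrist' else cv2.resize(d['frame'][140:260,200:328],(512,480))
    cv2.imwrite(f'pics/{c}2.png',f[:,:,::-1])
a_=cv2.imread('pics/top2.png'); b=cv2.resize(cv2.imread('pics/wrist2.png'),(280,210)); o=np.zeros((480,792,3),np.uint8); o[:,:512]=a_; o[:210,512:]=b; cv2.imwrite('pics/m2.png',o)
rel(52,-31.5,.026,0)
```

```text
from [-36.55381371 -31.26349571] 0.026269225315635206 shift [ 0.0003 -0.0886  0.0003] turn [-0.03  0.01  0.04]
```

View pics/m2.png

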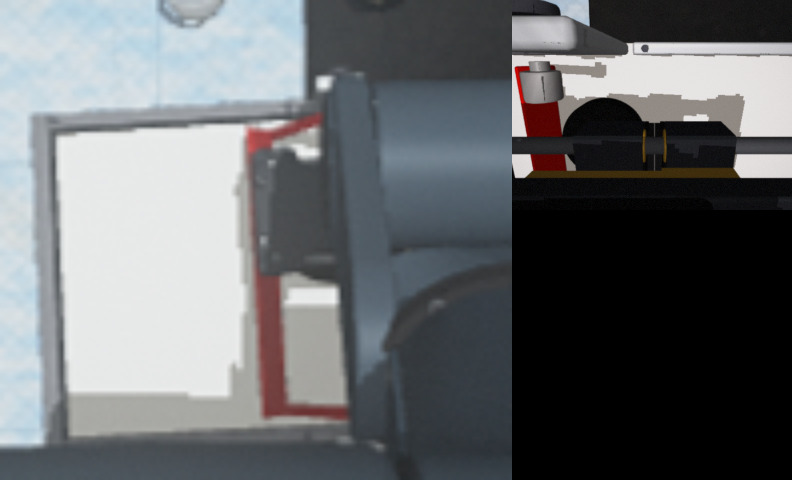

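The flap bar (column 265 in the crop) has opened and is pushed ahead of the lid. I'll check the finger-to-lid offset with the same arc fit.

Run:
```python
from go import *
from h import *
from scipy.optimize import least_squares
d=dict(np.load('wrist2.npz')); g=d['frame'].max(2)
pts=[(u_,165+np.argmax(g[165:225,u_]<60)) for u_ in range(125,232,3)]
P=np.array([tot(p) for p in ray(d,pts,.020)])
s=least_squares(lambda c:np.hypot(*(P-c[:2]).T)-36.5,[0,-30],loss='soft_l1',f_scale=1); print(s.x,np.sort(np.abs(s.fun))[[len(pts)//2,-1]],pts[::5])
```

```text
[  5.29634776 -30.74067727] [0.26509748 0.85629979] [(125, np.int64(194)), (140, np.int64(185)), (155, np.int64(180)), (170, np.int64(179)), (185, np.int64(181)), (200, np.int64(185)), (215, np.int64(194)), (230, np.int64(209))]
```

In the tool's units: -0.048 m / 0.8 = -0.06, -0.042 m / 0.8 = -0.0525.

play_rows([
  [[0,-0.0075,0,0,0,0],[0,-0.015,0,0,0,0],[0,-0.0225,0,0,0,0],[0,-0.03,0,0,0,0],[0,-0.0375,0,0,0,0],[0,-0.045,0,0,0,0],[0,-0.0525,0,0,0,0],[0,-0.06,0,0,0,0]],
])

```text
time_s: 6.95
position: [0.5487, 0.1677, 0.0263]
tcp_rot: [[0.998, 0.056, -0.0], [0.056, -0.998, 0.0], [-0.0, -0.0, -1.0]]
force: [-0.5, 0.7, -0.7]
opening: 0.003
grasp_force: 0.2
```

In the tool's units: -0.04 m / 0.8 = -0.05, -0.039 m / 0.8 = -0.0488.

play_rows([
  [[0,-0.0075,0,0,0,0],[0,-0.015,0,0,0,0],[0,-0.0225,0,0,0,0],[0,-0.03,0,0,0,0],[0,-0.0375,0,0,0,0],[0,-0.0438,0,0,0,0],[0,-0.0488,0,0,0,0],[0,-0.05,0,0,0,0]],
])

```text
time_s: 7.62
position: [0.5467, 0.2074, 0.0266]
tcp_rot: [[0.998, 0.057, 0.0], [0.057, -0.998, -0.0], [0.0, 0.0, -1.0]]
force: [0.3, -2.3, 2.8]
opening: 0.005
grasp_force: 1.8
```

Run:
```python
from go import *
from h import *
from rig import imaging,finder
from scipy.optimize import least_squares
d=imaging.capture('wrist'); g=d['frame'].max(2); cv2.imwrite('pics/w3.png',d['frame'][:,:,::-1])
t=imaging.capture('top')['frame']; b=cv2.resize(t[140:260,200:328],(288,270))[:,:,::-1]
o=np.zeros((384,800,3),np.uint8); o[:,:512]=d['frame'][:,:,::-1]; o[:270,512:]=b; cv2.imwrite('pics/m3.png',o)
rel(55,-31,.026,0); print(bot.read_state()['force'])
```

```text
from [ 50.42943905 -31.58748147] 0.026541283879508673 shift [-0.0006 -0.0046  0.0005] turn [ 0.   -0.02  0.01]
[-0.54369237 -2.03575944  0.9045019 ]
```

View pics/m3.png

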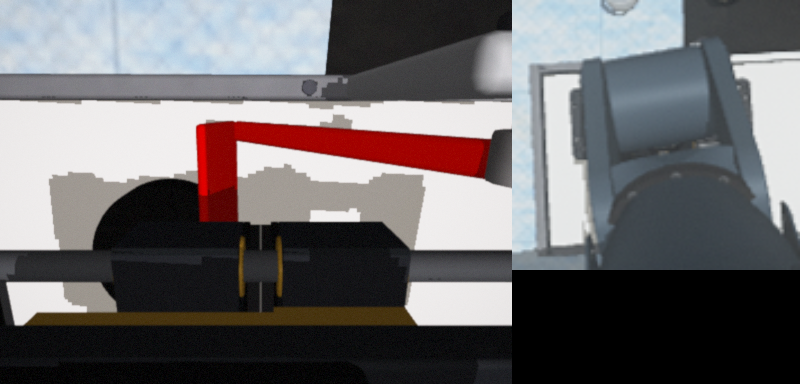

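The lid is still about 42 mm ahead of the TCP, so its rear rim is at about +56 mm and clears the 47 mm limit. The flap (columns 198-236) now rests against the fingers. I'll draw the fingers straight back.

In the tool's units: 0.058 m / 0.8 = 0.0725, 0.05 m / 0.8 = 0.0625.

play_rows([
  [[0,0.005,0,0,0,0],[0,0.0125,0,0,0,0],[0,0.0225,0,0,0,0],[0,0.0325,0,0,0,0],[0,0.0425,0,0,0,0],[0,0.0525,0,0,0,0],[0,0.0625,0,0,0,0],[0,0.0725,0,0,0,0]],
])

```text
time_s: 8.38
position: [0.5499, 0.148, 0.0263]
tcp_rot: [[0.998, 0.055, -0.0], [0.055, -0.998, 0.0], [-0.0, -0.0, -1.0]]
force: [-0.8, 0.5, 0.4]
opening: 0.005
grasp_force: 0.0
```

In the tool's units: 0.105 m / 0.8 = 0.1313, 0.095 m / 0.8 = 0.1188.

play_rows([
  [[0,0.01,0,0,0,0],[0,0.025,0,0,0,0],[0,0.0438,0,0,0,0],[0,0.0625,0,0,0,0],[0,0.0813,0,0,0,0],[0,0.1,0,0,0,0],[0,0.1188,0,0,0,0],[0,0.1313,0,0,0,0]],
])

```text
time_s: 9.05
position: [0.5559, 0.0423, 0.0264]
tcp_rot: [[0.999, 0.055, 0.0], [0.055, -0.999, -0.0], [0.0, 0.0, -1.0]]
force: [-1.2, -0.4, 0.5]
opening: 0.004
grasp_force: 0.0
```

In the tool's units: -0.18 m / 0.8 = -0.225, 0.17 m / 0.8 = 0.2125.

play_rows([
  [[0,0.0125,-0.0125,0,0,0],[0,0.025,-0.0375,0,0,0],[0,0.05,-0.075,0,0,0],[0,0.075,-0.1125,0,0,0],[0,0.1,-0.15,0,0,0],[0,0.1375,-0.175,0,0,0],[0,0.175,-0.2,0,0,0],[0,0.2125,-0.225,0,0,0]],
])

```text
time_s: 9.72
position: [0.5648, -0.1266, 0.2086]
tcp_rot: [[0.998, 0.057, 0.001], [0.057, -0.998, -0.0], [0.001, 0.0, -1.0]]
force: [-0.2, 0.5, -0.1]
opening: 0.004
grasp_force: 0.0
```

Run:
```python
from go import *
from h import *
from rig import imaging
d=imaging.capture('top'); f=d['frame'].astype(int); cv2.imwrite('pics/m4.png',cv2.resize(d['frame'][110:280,195:385],None,fx=3,fy=3)[:,:,::-1])
red=(f[...,0]>110)&(f[...,1]<80)&(f[...,2]<90); red[:150]=0;red[256:]=0; red[:,:205]=0; red[:,300:]=0
ys,xs=np.where(blob(red)); P=ray(d,np.c_[xs,ys],.016); print('bar',xs.min(),xs.max(),tot(P.mean(0)))
print(bot.read_state()['position'])
```

```text
bar 276 286 [11.02893164 -2.75748571]
[ 0.56866735 -0.13380406  0.21286932]
```

View pics/m4.png

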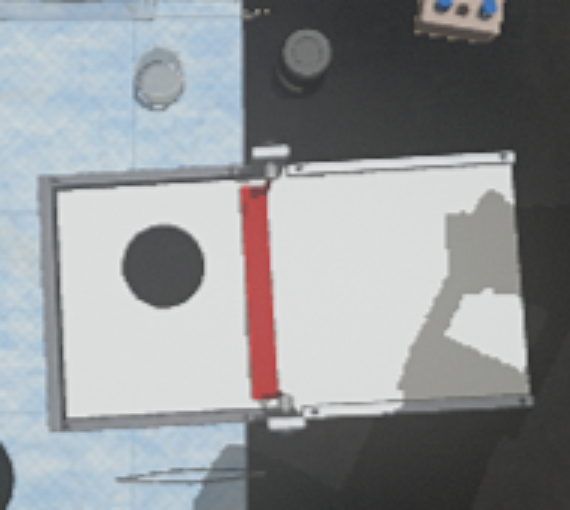

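The lid lies in the tray at (163,266) in the crop. The flap bar is at its original shut columns (276–286), and the jar, beaker and forceps are where they were. I'll let everything settle and hand in.

play_rows([
  [[0,0,0,0,0,0],[0,0,0,0,0,0],[0,0,0,0,0,0],[0,0,0,0,0,0],[0,0,0,0,0,0],[0,0,0,0,0,0],[0,0,0,0,0,0],[0,0,0,0,0,0]],
])

```text
time_s: 10.43
position: [0.5651, -0.125, 0.206]
tcp_rot: [[0.998, 0.056, -0.001], [0.056, -0.998, 0.0], [-0.001, -0.0, -1.0]]
force: [-0.4, 0.3, -0.2]
opening: 0.005
grasp_force: 0.0
```

```bash
python3 -c "
from rig import bot
print(bot.hand_in())"
```

```text
the job is handed in; nothing more can be done
None
```

The job is handed in at about 10 s: in the last top view the lid lies in the tray behind the shut flap, the fingers are clear, and the jar, beaker and forceps look unmoved; the hand-in call gave no verdict.

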